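# Register a moulding plane on the measuring stage

## Task

Get the wooden moulding plane ready to be measured: first press it straight down so that the raised lifter plate sinks and the plane lies flat on the grey bed, then slide it along the bed until its straight long side is fully home against the long steel fence and its end is fully home against the short steel end stop. Leave it there, flat and released, and do not disturb the screwdriver, the brush and the flat steel piece lying around the stage.

Things in the scene. Friction and masses are not known exactly. Their poses are not given: they have to be found in the camera images.
- stage: Measuring stage fixed to the table: grey bed 190 (x) x 300 (y) x 14 mm thick. Origin at table height under the centre of the bed; +x points across the bed to the long fence, which is on the side away from the robot; +y points along the fence away from the end stop. z up; the bed surface is 14 mm above the origin (1 mm lower just before and behind the lifter).
- fence_face (a point): Middle of the long fence's working face (the face looking to stage -x), at the height of the bed surface; stage x = +70 mm, y = +5 mm. The fence is a steel bar along stage y, 280 mm long, 18 mm thick, standing 26 mm above the bed.
- end_face (a point): Middle of the end stop's working face (the face looking to stage +y), at the height of the bed surface; stage x = +15 mm, y = -130 mm. The end stop is a steel bar along stage x, 110 mm long, 18 mm thick, standing 26 mm above the bed.
- lifter_top (a point): Centre of the top face of the aluminium lifter plate, 84 (stage x) x 104 (stage y) mm, centred at stage x = -10, y = +20 mm. At the start it stands 18 mm above the bed with the plane lying on it.
- lifter (a joint): Travel of the lifter plate in m: 0 raised (top 18 mm above the bed), 0.018 flush with the bed, 0.020 lowest. It moves straight down, has no spring, and a stiff sliding friction of about 11 N carries the plane's weight and keeps it where it is left; some 4 to 9 N of extra push on the plane sinks it.
- plane: Loose wooden moulding plane on its side: block 70 (x) x 190 (y) x 36 mm high, about 0.4 kg. Origin: centre of the block's underside; z up. Its +x long side is plain, straight and faces the fence; both ends are flat, the -y end faces the end stop. Home: origin at stage x +35, y -35, z +14 mm, axes parallel. It starts raised on the lifter, short of both stops, up to 0.18 rad askew.
- plane_wedge (a point): Root of the light wooden wedge (with a thin iron on it) that sticks out of the plane's -x long side, the side away from the fence: plane x = -35, y = +45, z = +18 mm. Wedge and iron are 26 mm wide (y), 15 mm thick and stick out up to 44 mm.
- screwdriver: Bystander: screwdriver, 200 mm, lying on the table on the robot's side of the stage. Origin at its middle.
- brush: Bystander: wooden brush, 180 mm, lying beyond the stage's +y end.
- sample: Bystander: flat dark steel piece 75 x 55 x 12 mm beyond the stage's end-stop end.
Not all that is in view belongs to the job. What is shaped like the plane but blue or turquoise is not meant.

How it is judged:
By the outcome, as a careful person would: the job done as asked, in the order asked, and still so for the second after the job is handed in, with the robot touching nothing.
It also fails if it takes over 72 s, if anything falls off the work surface, if the arm or the gripper's body presses on something with over 40 N, if the wrist force passes 120 N, or if a joint passes its speed limit or range.

## Robot

A 6-joint arm with a two-finger parallel gripper is mounted at the origin on the work surface. World frame = base frame: x ahead of the robot, y to its left, z up, the work surface at z = 0. Lengths are in m, angles in degrees, forces in N, time in s.
With the tool pointing down it reaches from about 0.25 to 0.725 m from the base axis. Payload 9.7 kg.
Tool frame: the origin (TCP) lies midway between the tips of the shut fingers; the grasp point (between the pads) lies 19 mm behind it; x points along the fingers, y is the direction in which the jaws open and shut, and the axes are right-handed (so a half turn about x gives the same grasp; the last joint's range is limited). The gripper opens to 85 mm and grips with 20 to 120 N. Pads are 22 mm wide; open, the fingers measure 114 mm over their backs; the gripper's body (76 mm by 85 mm) begins 54 mm behind the grasp point. The pads swing forward as they close: fully open they stand 13 mm farther back than shut.
Start: joints at [66.578, 4.979, 10.078, 95.1, 0, 90], TCP at [0.219, 0.505, 0.205] pointing down, gripper open.
Joint ranges: [-179.16, 179.16], [-48.56, 103.87], [-65.8, 70.77], [-126.05, 130.52], [-82.76, 87.17], [-180, 180]. Speed limits (degrees/s): [127.2, 127.2, 147.25, 180, 180, 180].

## Interface

Orientations are given as [roll, pitch, yaw] about the fixed x, y, z axes, in that order (R = Rz(yaw) Ry(pitch) Rx(roll)).
In Python, from workcell import bot, cams gives the robot as it stands.
- The arm moves only by the tool apply_moves, never from a script. Its argument "commands" is a list of rows, each a list of 5 numbers: the shift along the tool's x, y, z in m, then the turn about the tool's x in rad, then the opening, from -1 (shut) to 1 (fully open). In form: [[tx, ty, tz, roll, hand], ...]. A call has 1 to 12 rows; each row is the pose to reach, as a shift and turn from the pose measured when the call began, along the tool's axes at that moment; what a row does not reach only later rows make up. A row lasts 1/10 s, in which the tool goes at most 50 mm and 8.59 degrees, less where a joint would pass 70% of its speed; a pose out of reach is approached as far as the arm can. A call with a gripper value outside its range is refused whole. The fingers move at their own pace and stop on an object; "newtons" is the grip in N (left out, the last holds). Time passes only in rows, so rows that repeat a pose let the fingers close. It gives the time, the measured TCP pose, the force and the opening at its end, in the units of the state.
- bot.get_obs(): the state, without advancing time (a new reading comes with each control period).
- cams.camera(name): name is "side" or "top"; returns a dict with "frame" (400x640x3 uint8, blue, green, red), "depth" (400x640 float32, m along the optical axis (not along the pixel's ray), 0 where there is no reading), "camera_matrix" (3x3 intrinsics, pixels), "D" ([k1, k2, p1, p2, k3] as OpenCV has them; the pictures are not rectified), "R" (3x3) and "t" (3): a world point X has camera coordinates R X + t. Camera axes: x right, y down, z forward; pixel columns grow to the right and rows downward; lengths in m; the calibration is good to about 2 mm. A picture is of the moment at which its call begins.
- bot.job_done(): hands the job in, once; it reports no verdict.
Trained networks look in the newest picture that a camera, given by its name, has taken for a name from the list of things; names that differ only in an ending like _2 or _b are one class to them, and where a whole thing is asked for, a point or a joint stands for the part that bears it (a point fixed in the world has none). Each returns a list of dicts, best first, with "confidence" (0 to 1); they miss things now and then, are a little off and sometimes report something else, mostly with a low value. They report only what shows in the picture. A call takes as long as a camera call. They do not tell look-alikes from the thing itself.
- cams.spot_in(name, camera): "rect" ([left, top, right, bottom] in pixels, round what is visible of it).
The state is a dict: "time": time; "q": joint angles; "qd": joint speeds; "joint_efforts": joint torques, N m; "ee_pos": TCP position; "tcp_rot": TCP orientation; "wrist_force": force on the tool from outside, world axes, zero at the start; "torque": the same for the moment, N m; "opening": finger opening in m.
Only numpy, scipy, OpenCV 4.12 (cv2) and the standard library are available. Lean on these libraries where they do the work, as an engineer would, in place of code of your own. Each camera call takes 0.05 s, during which the arm holds its last target. There are 200 camera calls.

## Working session

There is one attempt and no reset: what is moved stays moved. The work goes in short steps, Python scripts to look and compute and a tool call to move; the robot and the scene stay as the last step left them, time stands still between calls to the robot, and variables do not carry over. Pictures are saved under pics/ and viewed, about 8 in all and at most 12, crops included, and the job is handed in when it is done.

Besides the shell and the picture viewer there is one more tool, called after "Call:" by a JSON object that holds its "method" and its "body". apply_moves: Moves the arm, as the interface text tells. Its arguments: {"type":"object","properties":{"commands":{"type":"array"},"newtons":{"type":"number"}},"required":["commands"]}

```bash
mkdir -p pics
cat > h.py <<'E'
import numpy as np, cv2
from workcell import bot, cams
def save(n,c,f):
    cv2.imwrite(f'pics/{f}.png', c['frame'])
def cloud(c):
    K,D,R,t=[np.array(c[k],float) for k in('camera_matrix','D','R','t')]
    h,w=c['depth'].shape
    u,v=np.meshgrid(np.arange(w),np.arange(h))
    p=cv2.undistortPoints(np.stack([u,v],-1).reshape(-1,1,2).astype(float),K,D).reshape(h,w,2)
    z=c['depth'].astype(float)
    P=np.dstack([p*z[...,None],z])
    W=(P-t)@R
    W[z==0]=np.nan
    return W
def proj(c,X):
    K,D,R,t=[np.array(c[k],float) for k in('camera_matrix','D','R','t')]
    return cv2.projectPoints(np.atleast_2d(X).astype(float),cv2.Rodrigues(R)[0],t,K,D)[0][:,0]
E
python3 - <<'E'
from h import *
ims=[]
for n in('top','side'):
    c=cams.camera(n); save(n,c,n+'0'); np.savez(n+'0.npz',**c); ims.append(c['frame'])
    for k in('stage','plane','plane_wedge','screwdriver','brush','sample','lifter'):
        try: print(n,k,[(np.round(d['rect']).tolist(),round(d['confidence'],2)) for d in cams.spot_in(k,n)][:3])
        except Exception as e: print(k,e)
    print('cam pos',-c['R'].T@c['t'])
print(bot.get_obs())
E
```

```text
top stage [([254.0, 128.0, 377.0, 221.0], 0.59)]
top plane [([265.0, 153.0, 339.0, 197.0], 0.97), ([387.0, 235.0, 467.0, 280.0], 0.91), ([176.0, 226.0, 246.0, 299.0], 0.61)]
top plane_wedge [([263.0, 152.0, 344.0, 196.0], 0.83), ([176.0, 229.0, 247.0, 299.0], 0.82), ([385.0, 234.0, 469.0, 283.0], 0.81)]
top screwdriver [([281.0, 237.0, 351.0, 259.0], 0.72)]
top brush []
top sample [([379.0, 162.0, 405.0, 192.0], 0.72)]
top lifter [([288.0, 184.0, 321.0, 190.0], 0.59)]
cam pos [0.37834456 0.00605041 1.24474631]
side stage [([271.0, 153.0, 413.0, 266.0], 0.68)]
side plane [([297.0, 289.0, 397.0, 400.0], 0.89), ([155.0, 152.0, 217.0, 216.0], 0.88), ([287.0, 159.0, 368.0, 221.0], 0.68)]
side plane_wedge [([297.0, 291.0, 392.0, 400.0], 0.96), ([288.0, 158.0, 371.0, 223.0], 0.86), ([160.0, 158.0, 218.0, 218.0], 0.74)]
side screwdriver [([248.0, 211.0, 288.0, 278.0], 0.7)]
side brush [([262.0, 144.0, 337.0, 175.0], 0.79)]
side sample [([376.0, 248.0, 423.0, 275.0], 0.86)]
side lifter [([305.0, 191.0, 331.0, 218.0], 0.89)]
cam pos [ 0.04819866 -0.68736604  0.69588752]
{'time': 0.8, 'q': array([6.65777027e+01, 4.97630476e+00, 1.00789129e+01, 9.50968608e+01,
       2.02381523e-03, 9.00013999e+01]), 'qd': array([ 0.01707066, -0.03275807, -0.01561585,  0.01817637,  0.0482828 ,
       -0.0422196 ]), 'joint_efforts': array([-4.90878901e-04, -5.20045853e+01,  4.64841199e+01,  1.28393785e-03,
       -5.63297999e-05,  1.01216580e-05]), 'ee_pos': array([0.21862563, 0.50470278, 0.20481532]), 'tcp_rot': array([109.4002938 ,  89.99390679,  85.97659667]), 'wrist_force': array([ 0.75669544, -0.87922665, -1.05738614]), 'torque': array([-0.04289012, -0.03466521,  0.01059121]), 'opening': 0.0853151636974184}
```

View pics/top0.png

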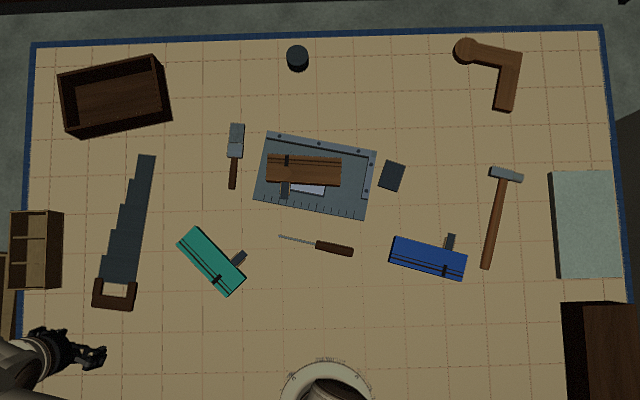

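View pics/side0.png

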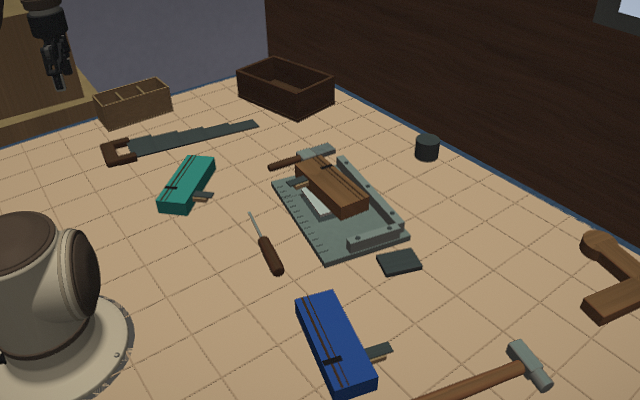

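The top view has three candidates: the brown plane on the stage (303,168), the turquoise one (211,262) and the blue one (428,258). I choose the brown one, because it lies on the stage with its wedge pointing to the robot's side. Next I measure poses from both depth views and check with a close crop.

```bash
cat > meas.py <<'E'
from h import *
def pts(cs):
    return np.vstack([cloud(c).reshape(-1,3) for c in cs])
def rect(P):
    r=cv2.minAreaRect((P[:,:2]*1000).astype(np.float32)); return np.round(r[0],1),np.round(r[1],1),round(r[2],2),cv2.boxPoints(r).round(1).tolist()
E
python3 - <<'E'
from meas import *
cs=[dict(np.load(n+'0.npz')) for n in('top','side')]
for c,n in zip(cs,('top','side')):
    W=cloud(c); r=dict(top=(245,120,385,228),side=(262,140,420,270))[n]
    S=W[r[1]:r[3],r[0]:r[2]].reshape(-1,3); S=S[~np.isnan(S[:,0])]
    h,e=np.histogram(S[:,2],np.arange(-.01,.09,.004)); print(n,[(round(a,3),b) for a,b in zip(e,h) if b>20])
    for nm,lo,hi in(('planeTop',.06,.08),('bars',.034,.046),('all>8mm',.009,.1)):
        Q=S[(S[:,2]>lo)&(S[:,2]<hi)]; print(nm,len(Q),rect(Q),Q[:,2].mean())
f=cs[0]['frame'][115:235,235:415]; cv2.imwrite('pics/c1.png',cv2.resize(f,None,fx=4.4,fy=4.4,interpolation=cv2.INTER_CUBIC))
E
```

```text
top [(np.float64(-0.01), np.int64(29)), (np.float64(-0.006), np.int64(1055)), (np.float64(-0.002), np.int64(3990)), (np.float64(0.002), np.int64(1860)), (np.float64(0.006), np.int64(304)), (np.float64(0.01), np.int64(1800)), (np.float64(0.014), np.int64(1956)), (np.float64(0.018), np.int64(290)), (np.float64(0.022), np.int64(42)), (np.float64(0.026), np.int64(83)), (np.float64(0.03), np.int64(183)), (np.float64(0.034), np.int64(280)), (np.float64(0.038), np.int64(610)), (np.float64(0.042), np.int64(291)), (np.float64(0.046), np.int64(28)), (np.float64(0.054), np.int64(70)), (np.float64(0.058), np.int64(101)), (np.float64(0.062), np.int64(307)), (np.float64(0.066), np.int64(1214)), (np.float64(0.07), np.int64(523))]
planeTop 2107 (array([585.7,  42.3]), array([190. , 113.4]), 84.76, [[520.5, -47.099998474121094], [633.5, -57.400001525878906], [650.7999877929688, 131.8000030517578], [537.9000244140625, 142.10000610351562]]) 0.06831094835836206
bars 1181 (array([618.7,   7.1]), array([293.4, 140.1]), 77.24, [[518.0, -120.5], [654.5999755859375, -151.5], [719.4000244140625, 134.600006103
[... 1022 characters left out ...]
07), np.int64(81))]
planeTop 1889 (array([588.1,  40.3]), array([194.1, 110.6]), 85.04, [[524.5999755859375, -51.599998474121094], [634.7999877929688, -61.20000076293945], [651.5, 132.1999969482422], [541.4000244140625, 141.6999969482422]]) 0.06742670059047315
bars 1546 (array([707.4, -11.7]), array([296.2, 342.9]), 78.44, [[509.70001220703125, -122.4000015258789], [845.7000122070312, -191.10000610351562], [905.0, 99.0999984741211], [569.0, 167.8000030517578]]) 0.03966810436545767
all>8mm 10328 (array([614.8,  29.2]), array([471.9, 363.9]), 44.54, [[319.0, -6.599999904632568], [574.2000122070312, -266.0], [910.5999755859375, 65.0], [655.4000244140625, 324.3999938964844]]) 0.03151641290896357
```

View pics/c1.png

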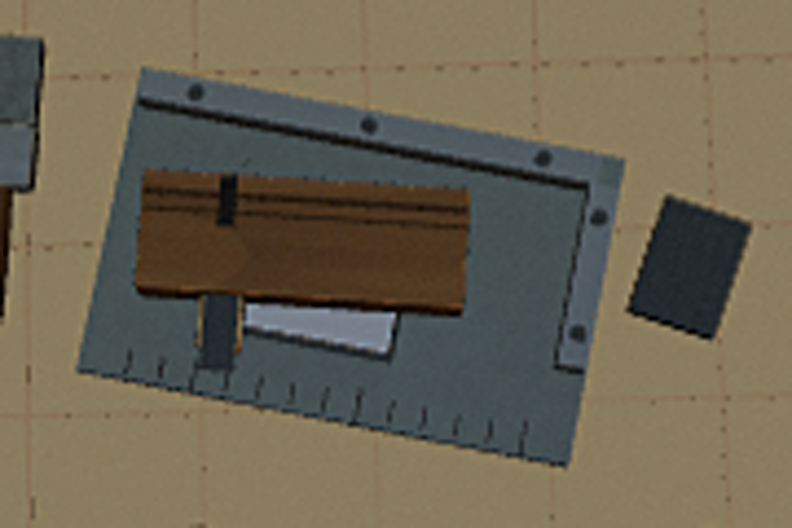

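The crop confirms the brown plane (crop 300,240): its wedge is at (218,330), the white lifter at (320,325), the fence along the top edge and the end stop on the right. Next I refine the stage and plane frames.

```bash
cat >> meas.py <<'E'
from scipy.optimize import least_squares
def S_fit(Ws):
    # stage pose from bar tops: iterate, edges by percentiles
    x,y,a=.585,.005,np.radians(-12.75)
    for _ in range(8):
        d=[]
        for W in Ws:
            Q=(W[:,:2]-[x,y])@np.array([[np.cos(a),-np.sin(a)],[np.sin(a),np.cos(a)]])
            z=W[:,2]
            f=(z>.033)&(z<.047)&(Q[:,0]>.063)&(Q[:,0]<.095)&(abs(Q[:,1])<.15)
            e=(z>.033)&(z<.047)&(Q[:,1]>-.155)&(Q[:,1]<-.123)&(Q[:,0]>-.05)&(Q[:,0]<.06)
            k=np.polyfit(Q[f,1]-.005,Q[f,0],1); d.append([k[1]-.079,Q[e,1].mean()+.139,-k[0]])
        d=np.mean(d,0); ca,sa=np.cos(a),np.sin(a)
        x+=ca*d[0]-sa*d[1]; y+=sa*d[0]+ca*d[1]; a+=d[2]*.8
    return np.array([x,y,a])
def to_stage(P,s):
    a=s[2]; return (np.atleast_2d(P)[:,:2]-s[:2])@np.array([[np.cos(a),-np.sin(a)],[np.sin(a),np.cos(a)]])
def P_fit(W,s,zt,tol=.0045):
    Q=to_stage(W,s); m=(abs(W[:,2]-zt)<tol)&(abs(Q[:,0])<.13)&(abs(Q[:,1])<.2)
    img=np.zeros((500,400),np.uint8)
    u=(Q[m]*1000+[200,250]).astype(int); img[u[:,1],u[:,0]]=1
    img=cv2.morphologyEx(img,cv2.MORPH_CLOSE,np.ones((7,7))); img=cv2.morphologyEx(img,cv2.MORPH_OPEN,np.ones((33,33)))
    n,l,st,_=cv2.connectedComponentsWithStats(img); 
    if n<2: return None
    i=1+st[1:,4].argmax(); r=cv2.minAreaRect(np.argwhere(l==i)[:,::-1].astype(np.float32))
    (cx,cy),(w,h),an=r
    if w>h: an-=90; w,h=h,w
    return dict(stage_xy=(round(cx-199.5,1),round(cy-249.5,1)),size=(round(w,1),round(h,1)),yaw=round((an+90)%180-90,2))
E
python3 - <<'E'
from meas import *
cs=[dict(np.load(n+'0.npz')) for n in('top','side')]
Ws=[cloud(c).reshape(-1,3) for c in cs]; Ws=[W[~np.isnan(W[:,0])] for W in Ws]
for k in ([0],[1],[0,1]): s=S_fit([Ws[i] for i in k]); print('stage',s[:2],np.degrees(s[2]))
np.save('stage.npy',s)
for W in Ws: print(P_fit(W,s,.068))
from scipy.spatial.transform import Rotation as Ro
o=bot.get_obs(); print(Ro.from_euler('xyz',o['tcp_rot'],degrees=True).as_matrix().round(3))
a=s[2];R=np.array([[np.cos(a),-np.sin(a)],[np.sin(a),np.cos(a)]])
print('lifter world',s[:2]+R@[-.01,.02],R)
E
```

```text
stage [0.59986516 0.01305724] -13.264255829856866
stage [0.59937474 0.01016862] -13.066081202921096
stage [0.59960852 0.01161488] -13.168651246699945
{'stage_xy': (0.0, 29.4), 'size': (70.9, 189.1), 'yaw': 7.67}
{'stage_xy': (1.5, 27.4), 'size': (72.7, 191.1), 'yaw': 7.63}
[[ 0.     0.398  0.918]
 [ 0.     0.918 -0.398]
 [-1.     0.    -0.   ]]
lifter world [0.59442785 0.03336713] [[ 0.9737037   0.22781815]
 [-0.22781815  0.9737037 ]]
```

Call:
{"method": "apply_moves", "body": {"commands": [[0,-0.02,0.04,-0.02,-1],[0,-0.04,0.08,-0.04,-1],[0,-0.06,0.12,-0.06,-1],[0,-0.08,0.16,-0.08,-1],[0,-0.1,0.2,-0.1,-1],[0,-0.12,0.24,-0.12,-1],[0,-0.145,0.28,-0.14,-1],[0,-0.165,0.32,-0.16,-1],[0,-0.185,0.36,-0.178,-1],[0,-0.21,0.4,-0.178,-1],[0,-0.23,0.44,-0.178,-1],[0,-0.25,0.48,-0.178,-1]]}}

```text
time: 2.0
ee_pos: [0.5607, 0.0827, 0.205]
tcp_rot: [31.2, 90.0, 18.0]
wrist_force: [0.6, 0.8, 0.6]
opening: 0.0001
```

```bash
cat > st.py <<'E'
from h import *
from scipy.spatial.transform import Rotation as Ro
s=np.load('stage.npy'); o=bot.get_obs(); R=Ro.from_euler('xyz',o['tcp_rot'],degrees=True).as_matrix()
a=s[2];A=np.array([[np.cos(a),-np.sin(a)],[np.sin(a),np.cos(a)]])
print('t',o['time'],'stage xy mm',(A.T@(o['ee_pos'][:2]-s[:2])*1000).round(1),'z',(o['ee_pos'][2]*1000).round(1),'F stage',(A.T@o['wrist_force'][:2]).round(1),o['wrist_force'][2].round(1),'open',o['opening'])
print('toolz yaw-stage deg',(np.degrees(np.arctan2(R[1,2],R[0,2])-a)).round(2),R[2].round(3))
def goto(x,y,z): print('cmd to',(x,y,z),(R.T@(np.r_[s[:2]+A@[x,y],z]-o['ee_pos'])).round(4))
E
python3 -c "
from st import *
goto(-.005,.022,.1)"
```

```text
t 2.0 stage xy mm [-54.1  60.3] z 205.0 F stage [0.4 0.9] 0.6 open 9.07623584898221e-05
toolz yaw-stage deg -0.07 [-1.     0.     0.001]
cmd to (-0.005, 0.022, 0.1) [ 0.105  -0.0383  0.0491]
```

Call:
{"method": "apply_moves", "body": {"commands": [[0.02,-0.02,0.025,0,-1],[0.05,-0.038,0.049,0,-1],[0.09,-0.038,0.049,0,-1],[0.115,-0.038,0.049,0,-1],[0.128,-0.038,0.049,0,-1],[0.13,-0.038,0.049,0,-1],[0.13,-0.038,0.049,0,-1]]}}

```text
time: 2.7
ee_pos: [0.6001, 0.0347, 0.0761]
tcp_rot: [20.5, 89.9, 7.3]
wrist_force: [0.3, -0.2, 0.0]
opening: 0.0002
```

Call:
{"method": "apply_moves", "body": {"commands": [[0.002,0,0,0,-1],[0.004,0,0,0,-1],[0.006,0,0,0,-1],[0.008,0,0,0,-1],[0.01,0,0,0,-1],[0.012,0,0,0,-1]]}}

```text
time: 3.3
ee_pos: [0.6001, 0.0347, 0.0639]
tcp_rot: [21.4, 89.9, 8.2]
wrist_force: [0.4, -0.8, 0.8]
opening: -0.0001
```

Call:
{"method": "apply_moves", "body": {"commands": [[0.001,0,0,0,-1],[0.002,0,0,0,-1],[0.003,0,0,0,-1],[0.004,0,0,0,-1]]}}

```text
time: 3.7
ee_pos: [0.6001, 0.0348, 0.0599]
tcp_rot: [22.2, 89.9, 9.0]
wrist_force: [-0.2, -0.1, -0.1]
opening: 0.0
```

Run:
```python
from meas import *
s=np.load('stage.npy')
for n in('top','side'):
    c=cams.camera(n); cv2.imwrite(f'pics/p_{n}.png',c['frame'])
    W=cloud(c).reshape(-1,3);W=W[~np.isnan(W[:,0])]
    Q=to_stage(W,s); m=(abs(Q[:,0])<.035)&(abs(Q[:,1]-.03)<.1)&(W[:,2]>.045)&(W[:,2]<.074)
    B=W[m]; q=Q[m]
    for lo,hi in((-.06,-.03),(-.03,0),(.05,.08),(.08,.11)):
        k=(q[:,1]>lo)&(q[:,1]<hi); print(n,lo,k.sum(),np.median(B[k,2]).round(4))
f=c['frame'][130:280,250:430]; cv2.imwrite('pics/c2.png',cv2.resize(f,None,fx=4,fy=4,interpolation=cv2.INTER_CUBIC))
```

```text
top -0.06 105 0.0686
top -0.03 0 nan
top 0.05 0 nan
top 0.08 0 nan
side -0.06 317 0.0678
side -0.03 327 0.0677
side 0.05 139 0.0678
side 0.08 158 0.0679
  return _methods._mean(a, axis=axis, dtype=dtype,
  ret = ret.dtype.type(ret / rcount)
```

View pics/c2.png

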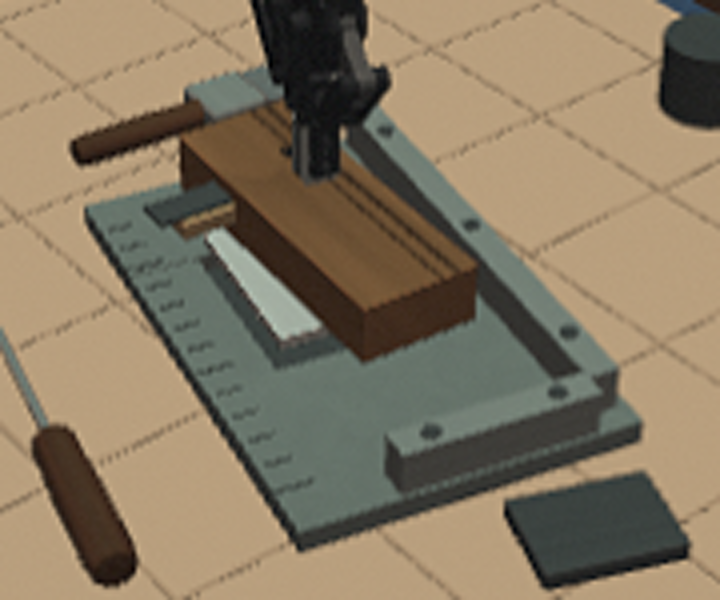

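The fingertips sit at crop pixel (318,178), on or just above the plane. The plane top is still at 68 mm though the TCP reads 60 mm, so I check where the fingertips really are.

Run:
```python
from meas import *
o=bot.get_obs(); c=cams.camera('side'); W=cloud(c); p=proj(c,o['ee_pos'])[0]; print('tcp px',p)
print('tip crop px -> full', 250+318/4,130+178/4)
d=W-o['ee_pos']; m=(np.hypot(d[...,0],d[...,1])<.03)
v,u=np.where(m&(W[...,2]>.072)); print('lowest finger rows',v.max(), np.sort(W[m&(W[...,2]>.071)][:,2])[:10].round(4))
for r in range(int(p[1])-14,int(p[1])+8,2): print(r,[tuple((W[r,cc]*1000).round(0).astype(int)) for cc in range(int(p[0])-4,int(p[0])+6,4)])
for z in (.06,.068,.075,.08): print(z,proj(c,[*o['ee_pos'][:2],z])[0].round(1))
```

```text
tcp px [328.33434935 184.62214305]
tip crop px -> full 329.5 174.5
lowest finger rows 176 [0.0711 0.0711 0.0864 0.0869 0.087  0.0873 0.0873 0.0879 0.0883 0.0887]
170 [(np.int64(589), np.int64(35), np.int64(101)), (np.int64(592), np.int64(25), np.int64(105)), (np.int64(599), np.int64(20), np.int64(105))]
172 [(np.int64(588), np.int64(33), np.int64(98)), (np.int64(591), np.int64(24), np.int64(101)), (np.int64(600), np.int64(22), np.int64(99))]
174 [(np.int64(612), np.int64(65), np.int64(66)), (np.int64(591), np.int64(24), np.int64(97)), (np.int64(604), np.int64(27), np.int64(90))]
176 [(np.int64(606), np.int64(57), np.int64(68)), (np.int64(595), np.int64(29), np.int64(87)), (np.int64(619), np.int64(47), np.int64(68))]
178 [(np.int64(601), np.int64(51), np.int64(67)), (np.int64(608), np.int64(46), np.int64(67)), (np.int64(614), np.int64(40), np.int64(68))]
180 [(np.int64(596), np.int64(45), np.int64(68)), (np.int64(604), np.int64(40), np.int64(67)), (np.int64(610), np.int64(35), np.int64(67))]
182 [(np.int64(592), np.int64(39), np.int64(68)), (np.int64(598), np.int64(33), np.int64(69)), (np.int64(605), np.int64(29), np.int64(68))]
184 [(np.int64(588), np.int64(34), np.int64(67)), (np.int64(593), np.int64(27), np.int64(68)), (np.int64(601), np.int64(23), np.int64(67))]
186 [(np.int64(582), np.int64(26), np.int64(69)), (np.int64(589), np.int64(21), np.int64(68)), (np.int64(597), np.int64(19), np.int64(66))]
188 [(np.int64(578), np.int64(21), np.int64(68)), (np.int64(585), np.int64(16), np.int64(68)), (np.int64(592), np.int64(12), np.int64(67))]
190 [(np.int64(575), np.int64(17), np.int64(66)), (np.int64(579), np.int64(9), np.int64(69)), (np.int64(586), np.int64(4), np.int64(69))]
0.06 [328.3 184.5]
0.068 [328.3 181.4]
0.075 [328.3 178.7]
0.08 [328.3 176.7]
```

The lowest finger point in the cloud is at about 84 mm, some 20 mm above the reported TCP. I continue slowly, using force as the guide.

Call:
{"method": "apply_moves", "body": {"commands": [[0.002,0,0,0,-1],[0.004,0,0,0,-1],[0.006,0,0,0,-1],[0.008,0,0,0,-1],[0.01,0,0,0,-1]]}}

```text
time: 4.35
ee_pos: [0.6, 0.0347, 0.0496]
tcp_rot: [22.7, 89.9, 9.5]
wrist_force: [0.2, -0.2, -0.1]
opening: -0.0002
```

Call:
{"method": "apply_moves", "body": {"commands": [[0.001,0,0,0,-1],[0.002,0,0,0,-1],[0.003,0,0,0,-1],[0.004,0,0,0,-1]]}}

```text
time: 4.75
ee_pos: [0.6001, 0.0347, 0.0456]
tcp_rot: [20.9, 89.9, 7.7]
wrist_force: [-0.3, 0.6, 0.0]
opening: -0.0002
```

Call:
{"method": "apply_moves", "body": {"commands": [[0.001,0,0,0,-1],[0.002,0,0,0,-1],[0.003,0,0,0,-1]]}}

```text
time: 5.05
ee_pos: [0.6001, 0.0347, 0.0425]
tcp_rot: [22.0, 89.9, 8.8]
wrist_force: [-0.1, -0.6, -0.2]
opening: -0.0004
```

```bash
cat > tip.py <<'E'
from meas import *
o=bot.get_obs(); c=cams.camera('side'); W=cloud(c); e=o['ee_pos']
d=W-e; m=(abs(d[...,0])<.014)&(abs(d[...,1])<.016)
z=np.sort(W[m][:,2]); print('tcp z',e[2],'hist',[(int(a*1000),int(b)) for b,a in zip(*np.histogram(z,np.arange(.03,.14,.004))) ])
print('plane', P_fit(W.reshape(-1,3)[~np.isnan(W.reshape(-1,3)[:,0])],np.load('stage.npy'),.068,.02))
f=c['frame'][140:240,270:390]; cv2.imwrite('pics/c3.png',cv2.resize(f,None,fx=5,fy=5,interpolation=cv2.INTER_CUBIC))
E
python3 tip.py
```

```text
tcp z 0.042527093373965486 hist [(30, 0), (34, 0), (38, 0), (42, 0), (46, 0), (50, 0), (54, 0), (58, 0), (62, 3), (66, 60), (70, 9), (74, 15), (78, 16), (82, 19), (86, 19), (90, 16), (94, 18), (98, 21), (102, 12), (106, 7), (110, 9), (114, 13), (118, 13), (122, 11), (126, 9), (130, 5), (134, 14)]
plane {'stage_xy': (7.0, -24.5), 'size': (73.0, 84.0), 'yaw': 0.0}
```

View pics/c3.png

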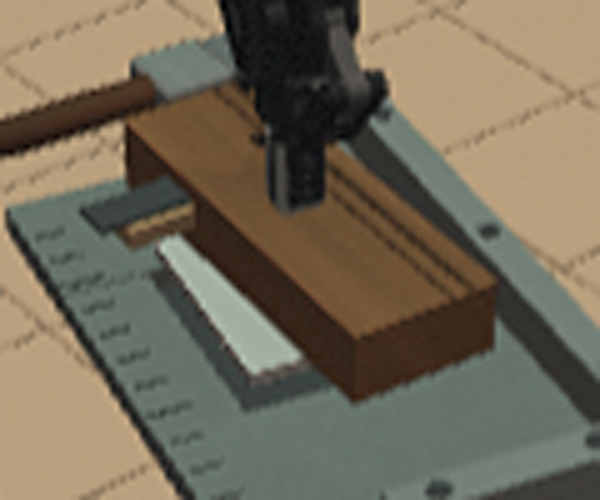

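The tip is now just at the plane surface (crop 297,205); the true tip is about 26 mm above the reported TCP. I carry on in 1 mm rows.

Call:
{"method": "apply_moves", "body": {"commands": [[0.001,0,0,0,-1],[0.002,0,0,0,-1],[0.003,0,0,0,-1]]}}

```text
time: 5.4
ee_pos: [0.6001, 0.0347, 0.04]
tcp_rot: [20.6, 89.9, 7.4]
wrist_force: [-2.1, -0.6, 4.8]
opening: 0.0001
```

Call:
{"method": "apply_moves", "body": {"commands": [[0.001,0,0,0,-1],[0.002,0,0,0,-1]]}}

```text
time: 5.6
ee_pos: [0.6002, 0.0347, 0.0388]
tcp_rot: [19.0, 89.9, 5.8]
wrist_force: [-3.1, 1.0, 5.9]
opening: 0.0
```

Call:
{"method": "apply_moves", "body": {"commands": [[0.001,0,0,0,-1],[0.002,0,0,0,-1]]}}

```text
time: 5.8
ee_pos: [0.6002, 0.0348, 0.0376]
tcp_rot: [18.8, 89.8, 5.6]
wrist_force: [-3.2, 0.4, 6.3]
opening: 0.0004
```

Call:
{"method": "apply_moves", "body": {"commands": [[0.0015,0,0,0,-1],[0.003,0,0,0,-1],[0.0045,0,0,0,-1],[0.006,0,0,0,-1]]}}

```text
time: 6.2
ee_pos: [0.6001, 0.0347, 0.0322]
tcp_rot: [19.1, 89.8, 5.8]
wrist_force: [-2.9, 0.1, 7.0]
opening: 0.0003
```

```bash
cat > look.py <<'E'
from meas import *
s=np.load('stage.npy')
def look(zt,tol=.0045,names=('top','side')):
    for n in names:
        c=cams.camera(n); W=cloud(c).reshape(-1,3);W=W[~np.isnan(W[:,0])]
        print(n,P_fit(W,s,zt,tol)); 
        Q=to_stage(W,s); z=W[:,2]
        for lo,hi in((-.05,-.02),(-.02,.01),(.05,.08),(.08,.11)):
            for a,b in((-.03,0),(0,.03)):
                k=(Q[:,1]>lo)&(Q[:,1]<hi)&(Q[:,0]>a)&(Q[:,0]<b)&(abs(z-.058)<.013)
                if k.sum()>20: print('  y',lo,'x',a,k.sum(),(np.median(z[k])*1000).round(1))
    return c
E
python3 -c "
from look import *
look(.06,.01,('side',))
import st"
```

```text
side {'stage_xy': (8.0, -25.5), 'size': (71.0, 84.0), 'yaw': 0.0}
  y -0.05 x -0.03 148 58.1
  y -0.05 x 0 126 58.9
  y -0.02 x -0.03 145 58.5
  y -0.02 x 0 119 58.8
  y 0.05 x -0.03 101 58.7
  y 0.08 x -0.03 99 58.6
  y 0.08 x 0 30 58.5
t 6.25 stage xy mm [-4.7 22.7] z 32.0 F stage [-2.4 -0.2] 5.4 open -0.00012301982138913115
toolz yaw-stage deg -0.05 [-1.     0.001  0.003]
```

Sinking level. I continue, with a further 9 mm expected.

Call:
{"method": "apply_moves", "body": {"commands": [[0.0015,0,0,0,-1],[0.003,0,0,0,-1],[0.0045,0,0,0,-1],[0.006,0,0,0,-1],[0.0075,0,0,0,-1]]}}

```text
time: 6.75
ee_pos: [0.6002, 0.0347, 0.0252]
tcp_rot: [18.2, 89.8, 5.0]
wrist_force: [-2.5, 0.2, 6.7]
opening: 0.0002
```

Call:
{"method": "apply_moves", "body": {"commands": [[0.001,0,0,0,-1],[0.002,0,0,0,-1]]}}

```text
time: 6.95
ee_pos: [0.6002, 0.0347, 0.0239]
tcp_rot: [18.6, 89.7, 5.4]
wrist_force: [-2.0, -0.4, 5.8]
opening: 0.0001
```

Call:
{"method": "apply_moves", "body": {"commands": [[0.001,0,0,0,-1],[0.0015,0,0,0,-1]]}}

```text
time: 7.15
ee_pos: [0.6002, 0.0347, 0.0236]
tcp_rot: [17.9, 89.7, 4.6]
wrist_force: [-6.7, -0.0, 12.7]
opening: -0.0002
```

Call:
{"method": "apply_moves", "body": {"commands": [[0.001,0,0,0,-1],[0.001,0,0,0,-1]]}}

```text
time: 7.35
ee_pos: [0.6002, 0.0347, 0.0236]
tcp_rot: [17.7, 89.7, 4.5]
wrist_force: [-4.3, -0.7, 7.8]
opening: 0.0001
```

Call:
{"method": "apply_moves", "body": {"commands": [[-0.01,0,0,0,-1],[-0.04,0,0,0,-1],[-0.08,0,-0.03,0,-1],[-0.09,0,-0.08,0,-1],[-0.09,-0.02,-0.12,0,-1],[-0.09,-0.04,-0.13,0,-1],[-0.09,-0.04,-0.13,0,-1]]}}

```text
time: 8.05
ee_pos: [0.4626, 0.0246, 0.1141]
tcp_rot: [15.0, 89.6, 1.7]
wrist_force: [0.5, 0.9, 0.8]
opening: -0.0007
```

```bash
python3 -c "
from look import *
look(.05,.0045)
import st"
```

```text
top None
  y -0.02 x 0 66 50.6
  y 0.05 x -0.03 30 51.2
  y 0.05 x 0 130 50.5
  y 0.08 x -0.03 41 49.9
  y 0.08 x 0 117 50.8
side {'stage_xy': (0.7, 28.3), 'size': (71.2, 192.1), 'yaw': 7.77}
  y -0.05 x -0.03 122 50.0
  y -0.05 x 0 126 49.8
  y -0.02 x -0.03 123 49.9
  y -0.02 x 0 122 50.1
  y 0.05 x -0.03 105 50.4
  y 0.05 x 0 102 50.1
  y 0.08 x -0.03 99 50.4
  y 0.08 x 0 86 50.0
t 8.15 stage xy mm [-134.8  -17.4] z 113.6 F stage [ 0.5 -0.4] -0.3 open 0.00015785745901135314
toolz yaw-stage deg -0.09 [-1.     0.002  0.007]
```

The plane is flat, with its top at 50 mm everywhere; pose is x 0.7, y 28.3, yaw 7.8°. Next I straddle the wedge with open fingers. The +y finger will touch first and turn the plane square, then both fingers push towards the fence.

Call:
{"method": "apply_moves", "body": {"commands": [[0,0.03,0.02,0,0.85],[0,0.06,0.04,0,0.85],[0,0.084,0.06,0,0.85],[0,0.084,0.06,0,0.85],[0.03,0.084,0.06,0,0.85],[0.06,0.084,0.06,0,0.85],[0.09,0.084,0.06,0,0.85],[0.11,0.084,0.06,0,0.85],[0.112,0.084,0.06,0,0.85],[0.112,0.084,0.06,0,0.85]]}}

```text
time: 9.15
ee_pos: [0.5429, 0.0935, 0.0022]
tcp_rot: [17.9, 89.6, 4.6]
wrist_force: [0.9, -0.6, -0.0]
opening: 0.079
```

Run:
```python
from look import *
import st
c=cams.camera('side'); W=cloud(c).reshape(-1,3); W=W[~np.isnan(W[:,0])]; Q=to_stage(W,s)
q=(st.A.T@(st.o['ee_pos'][:2]-s[:2]))
m=(abs(Q[:,0]-q[0])<.013)&(abs(Q[:,1]-q[1])<.065)&(W[:,2]>.018)&(W[:,2]<.12)
print('fingers by y:')
for y in range(-60,61,10):
    k=m&(abs(Q[:,1]-q[1]-y/1000)<.005); print(y,k.sum(),np.sort(W[k,2])[:4].round(3))
f=c['frame'][120:260,240:400]; cv2.imwrite('pics/c4.png',cv2.resize(f,None,fx=4,fy=4,interpolation=cv2.INTER_CUBIC))
```

```text
t 9.15 stage xy mm [-73.9  66.8] z 2.2 F stage [ 1.  -0.3] -0.0 open 0.07899902620989999
toolz yaw-stage deg -0.1 [-1.     0.002  0.006]
fingers by y:
-60 38 [0.057 0.072 0.072 0.088]
-50 124 [0.04  0.04  0.042 0.042]
-40 63 [0.04  0.041 0.041 0.041]
-30 18 [0.091 0.094 0.106 0.108]
-20 6 [0.105 0.107 0.107 0.111]
-10 11 [0.039 0.039 0.039 0.04 ]
0 17 [0.039 0.039 0.04  0.04 ]
10 6 [0.038 0.039 0.04  0.04 ]
20 4 [0.106 0.11  0.115 0.118]
30 8 [0.093 0.098 0.098 0.1  ]
40 127 [0.04 0.04 0.04 0.04]
50 10 [0.054 0.058 0.075 0.078]
60 21 [0.086 0.087 0.09  0.091]
```

View pics/c4.png

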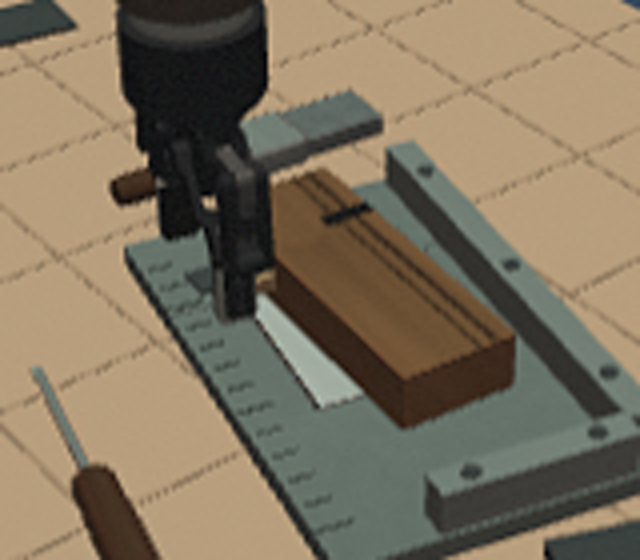

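The fingers straddle the wedge at crop (205,280), tips at 40 mm. I lower 14 mm and push towards the fence.

Call:
{"method": "apply_moves", "body": {"commands": [[0.007,0,0,0,0.85],[0.014,0,0,0,0.85],[0.014,0,0.006,0,0.85],[0.014,0,0.012,0,0.85],[0.014,0,0.017,0,0.85],[0.014,0,0.021,0,0.85],[0.014,0,0.025,0,0.85]]}}

```text
time: 9.9
ee_pos: [0.5682, 0.088, -0.0106]
tcp_rot: [21.8, 89.5, 8.6]
wrist_force: [-1.5, 2.5, 0.2]
opening: 0.0792
```

Call:
{"method": "apply_moves", "body": {"commands": [[0,0,0.004,0,0.85],[0,0,0.008,0,0.85],[0,0,0.012,0,0.85]]}}

```text
time: 10.2
ee_pos: [0.5798, 0.0851, -0.0106]
tcp_rot: [22.0, 89.6, 8.7]
wrist_force: [-4.0, 1.9, 1.2]
opening: 0.0791
```

```bash
python3 -c "
from look import *
look(.05,.0045)
import st"
```

```text
top {'stage_xy': (8.5, -18.5), 'size': (66.0, 96.0), 'yaw': 0.0}
  y -0.05 x -0.03 120 50.5
  y -0.05 x 0 130 50.5
  y -0.02 x -0.03 95 50.3
  y -0.02 x 0 132 50.6
side {'stage_xy': (10.0, -0.5), 'size': (67.0, 140.0), 'yaw': 0.0}
  y -0.05 x -0.03 112 50.0
  y -0.05 x 0 125 49.8
  y -0.02 x -0.03 105 49.8
  y -0.02 x 0 119 50.1
  y 0.05 x 0 78 50.2
  y 0.08 x 0 38 50.0
t 10.3 stage xy mm [-35.5  67. ] z -10.6 F stage [-0.4 -0.1] 0.7 open 0.0789873023982584
toolz yaw-stage deg -0.11 [-1.     0.003  0.008]
```

Call:
{"method": "apply_moves", "body": {"commands": [[0,0,0.004,0,0.85],[0,0,0.008,0,0.85],[0,0,0.012,0,0.85],[0,0,0.016,0,0.85],[0,0,0.02,0,0.85]]}}

```text
time: 10.8
ee_pos: [0.6001, 0.0802, -0.0105]
tcp_rot: [19.0, 89.5, 5.8]
wrist_force: [-3.0, 0.0, -1.1]
opening: 0.0789
```

Call:
{"method": "apply_moves", "body": {"commands": [[0,0,0.001,0,0.85],[0,0,0.002,0,0.85],[0,0,0.003,0,0.85]]}}

```text
time: 11.1
ee_pos: [0.6031, 0.0795, -0.0105]
tcp_rot: [18.6, 89.6, 5.4]
wrist_force: [-3.2, 1.1, -1.5]
opening: 0.079
```

Call:
{"method": "apply_moves", "body": {"commands": [[0,0,0.001,0,0.85],[0,0,0.002,0,0.85]]}}

```text
time: 11.3
ee_pos: [0.6045, 0.0792, -0.0105]
tcp_rot: [20.9, 89.6, 7.6]
wrist_force: [-9.7, 2.3, 4.8]
opening: 0.0793
```

```bash
python3 -c "
import st"
```

```text
t 11.3 stage xy mm [-10.6  66.9] z -10.5 F stage [-10.    0.1] 4.8 open 0.07931892332390972
toolz yaw-stage deg -0.1 [-1.     0.002  0.006]
```

It is home against the fence at about 10 N. I back off, rise, and go round to the +y end with shut fingers.

Call:
{"method": "apply_moves", "body": {"commands": [[0,0,-0.004,0,0.85],[0,0,-0.01,0,0.85],[-0.03,0,-0.01,0,0.85],[-0.06,0,-0.01,0,0.85],[-0.09,0,0.0,0,0.85],[-0.09,0.04,0.02,0,-1],[-0.09,0.08,0.04,0,-1],[-0.09,0.093,0.049,0,-1],[-0.09,0.093,0.049,0,-1],[-0.09,0.093,0.049,0,-1]]}}

```text
time: 12.3
ee_pos: [0.6726, 0.1582, 0.0797]
tcp_rot: [17.4, 89.6, 4.2]
wrist_force: [0.4, -0.4, -1.0]
opening: 0.0057
```

```bash
python3 -c "
from look import *
c=look(.05,.0045)
c=cams.camera('top');W=cloud(c).reshape(-1,3);W=W[~np.isnan(W[:,0])];Q=to_stage(W,s)
k=(Q[:,1]>.155)&(Q[:,1]<.26)&(abs(Q[:,0])<.12)&(W[:,2]>.008)&(W[:,2]<.06)
print('brush',Q[k].min(0),Q[k].max(0),W[k,2].max())
import st
st.goto(.037,.157,.0)"
```

```text
top {'stage_xy': (34.5, 25.5), 'size': (68.0, 184.0), 'yaw': 0.0}
  y -0.05 x 0 134 50.5
  y -0.02 x 0 131 50.1
  y 0.05 x 0 132 50.6
  y 0.08 x 0 119 50.5
side {'stage_xy': (35.5, 24.0), 'size': (68.0, 187.0), 'yaw': 0.0}
  y -0.05 x 0 131 49.9
  y -0.02 x 0 122 49.9
  y 0.05 x 0 106 49.9
  y 0.08 x 0 108 49.8
brush [0.11429525 0.15570581] [0.11429525 0.15570581] 0.009580171625999728
t 12.45 stage xy mm [ 37.7 158.7] z 80.4 F stage [0.  0.1] 0.3 open 8.786676002191112e-05
toolz yaw-stage deg -0.14 [-1.     0.002  0.007]
cmd to (0.037, 0.157, 0.0) [ 0.0804 -0.0018 -0.0013]
```

Call:
{"method": "apply_moves", "body": {"commands": [[0.04,0,0,0,-1],[0.078,0,0,0,-1],[0.08,0,0,0,-1],[0.08,-0.01,0,0,-1],[0.08,-0.018,0,0,-1],[0.08,-0.024,0,0,-1],[0.08,-0.03,0,0,-1],[0.08,-0.036,0,0,-1]]}}

```text
time: 13.25
ee_pos: [0.6664, 0.1233, 0.003]
tcp_rot: [30.7, 89.3, 17.4]
wrist_force: [2.8, 6.9, 4.8]
opening: -0.0001
```

Call:
{"method": "apply_moves", "body": {"commands": [[0,-0.005,0,0,-1],[0,-0.01,0,0,-1],[0,-0.015,0,0,-1],[0,-0.02,0,0,-1]]}}

```text
time: 13.65
ee_pos: [0.6628, 0.1045, 0.0046]
tcp_rot: [34.3, 89.1, 21.1]
wrist_force: [1.6, 7.9, 4.9]
opening: 0.0001
```

```bash
python3 -c "
from look import *
c=look(.05,.0045)
import st"
```

```text
top {'stage_xy': (32.5, -25.0), 'size': (68.0, 143.0), 'yaw': 0.0}
  y -0.05 x 0 130 50.2
  y -0.02 x 0 129 50.8
side {'stage_xy': (33.9, -4.9), 'size': (68.9, 189.3), 'yaw': -1.01}
  y -0.05 x 0 132 50.0
  y -0.02 x 0 123 50.3
  y 0.05 x 0 111 49.9
  y 0.08 x 0 50 49.8
t 13.75 stage xy mm [ 40.3 104. ] z 4.4 F stage [0.2 3.7] 2.5 open 0.0001135936566189775
toolz yaw-stage deg -0.13 [-1.     0.008  0.013]
```

Call:
{"method": "apply_moves", "body": {"commands": [[0.002,0.006,-0.005,0,-1],[0.003,0.004,-0.007,0,-1],[0.003,-0.004,-0.007,0,-1],[0.003,-0.01,-0.007,0,-1],[0.003,-0.015,-0.007,0,-1],[0.003,-0.02,-0.007,0,-1],[0.003,-0.025,-0.007,0,-1]]}}

```text
time: 14.45
ee_pos: [0.6497, 0.0806, 0.0008]
tcp_rot: [32.7, 89.2, 19.4]
wrist_force: [-0.9, 5.2, -1.8]
opening: -0.0
```

```bash
python3 -c "
from look import *
c=look(.05,.0045,('side',))
import st"
```

```text
side {'stage_xy': (36.6, -30.1), 'size': (69.2, 189.4), 'yaw': 0.55}
  y -0.05 x 0 120 50.2
  y -0.02 x 0 115 50.1
  y 0.05 x 0 84 50.5
t 14.5 stage xy mm [33.3 77.8] z 1.0 F stage [-1.1  1.1] -1.1 open 0.0003614625055026891
toolz yaw-stage deg -0.17 [-1.     0.007  0.012]
```

Call:
{"method": "apply_moves", "body": {"commands": [[0,-0.001,0,0,-1],[0,-0.002,0,0,-1],[0,-0.003,0,0,-1]]}}

```text
time: 14.8
ee_pos: [0.6492, 0.0768, 0.001]
tcp_rot: [29.4, 89.2, 16.1]
wrist_force: [-0.3, 3.2, -1.9]
opening: 0.0004
```

Call:
{"method": "apply_moves", "body": {"commands": [[0,-0.001,0,0,-1],[0,-0.002,0,0,-1]]}}

```text
time: 15.0
ee_pos: [0.649, 0.0763, 0.0011]
tcp_rot: [37.7, 89.1, 24.4]
wrist_force: [1.2, 13.7, -2.8]
opening: -0.0003
```

Call:
{"method": "apply_moves", "body": {"commands": [[0,-0.001,0,0,-1],[0,-0.0015,0,0,-1]]}}

```text
time: 15.2
ee_pos: [0.6491, 0.0765, 0.0012]
tcp_rot: [44.3, 89.0, 31.1]
wrist_force: [0.8, 11.6, -3.0]
opening: -0.0002
```

Call:
{"method": "apply_moves", "body": {"commands": [[0,0.006,0,0,-1],[0,0.012,0,0,-1],[-0.04,0.012,0,0,-1],[-0.08,0.012,0,0,-1],[-0.08,-0.03,-0.03,0,0.85],[-0.08,-0.06,-0.06,0,0.85],[-0.08,-0.07,-0.061,0,0.85],[-0.08,-0.07,-0.061,0,0.85],[-0.08,-0.07,-0.061,0,0.85]]}}

```text
time: 16.1
ee_pos: [0.5735, 0.0216, 0.08]
tcp_rot: [41.8, 88.9, 28.6]
wrist_force: [-0.6, 0.7, -0.1]
opening: 0.0724
```

```bash
python3 -c "
from look import *
c=look(.05,.0045)
import st
st.goto(-.025,.004,-.011)"
```

```text
top {'stage_xy': (36.5, -98.5), 'size': (56.0, 68.0), 'yaw': -90.0}
side {'stage_xy': (37.0, -36.0), 'size': (69.0, 187.0), 'yaw': 0.0}
  y -0.05 x 0 122 49.6
  y -0.02 x 0 120 49.9
t 16.2 stage xy mm [-27.8   4.3] z 79.6 F stage [0.1 0.8] -0.6 open 0.07912477342789172
toolz yaw-stage deg -0.0 [-1.     0.013  0.013]
cmd to (-0.025, 0.004, -0.011) [ 0.0906 -0.0014  0.0016]
```

Call:
{"method": "apply_moves", "body": {"commands": [[0.04,0,0,0,0.85],[0.08,0,0,0,0.85],[0.09,0,0,0,0.85],[0.09,0,0,0,0.85],[0.09,0,0.005,0,0.85],[0.09,0,0.01,0,0.85],[0.09,0,0.013,0,0.85]]}}

```text
time: 16.9
ee_pos: [0.5894, 0.0199, -0.0084]
tcp_rot: [39.4, 88.8, 26.2]
wrist_force: [-1.4, -0.5, 0.1]
opening: 0.0789
```

Call:
{"method": "apply_moves", "body": {"commands": [[0,0,0.001,0,0.85],[0,0,0.002,0,0.85],[0,0,0.003,0,0.85]]}}

```text
time: 17.2
ee_pos: [0.5917, 0.0195, -0.0079]
tcp_rot: [42.7, 88.8, 29.6]
wrist_force: [-8.5, 2.4, 7.5]
opening: 0.0791
```

Call:
{"method": "apply_moves", "body": {"commands": [[0,0,0.001,0,0.85],[0,0,0.0015,0,0.85]]}}

```text
time: 17.4
ee_pos: [0.5916, 0.0195, -0.0079]
tcp_rot: [49.2, 88.9, 36.1]
wrist_force: [-11.4, 1.1, 6.7]
opening: 0.079
```

Call:
{"method": "apply_moves", "body": {"commands": [[0,0,-0.006,0,0.85],[0,0,-0.013,0,0.85],[-0.04,0,-0.013,0,0.85],[-0.08,0,-0.013,0,0.85],[-0.11,0,-0.05,0,0.85],[-0.11,0,-0.1,0,0.85],[-0.11,0.03,-0.15,0,0.85],[-0.11,0.07,-0.19,0,0.85],[-0.11,0.11,-0.2,0,0.85],[-0.11,0.14,-0.2,0,0.85],[-0.11,0.14,-0.2,0,0.85]]}}

```text
time: 18.5
ee_pos: [0.4266, 0.2032, 0.1018]
tcp_rot: [49.5, 88.8, 36.6]
wrist_force: [-0.7, 0.2, -0.1]
opening: 0.0792
```

Run:
```python
from look import *
ims=[]
for n in('top','side'):
    c=cams.camera(n); f=c['frame'].copy(); W=cloud(c).reshape(-1,3);W=W[~np.isnan(W[:,0])]
    print(n,P_fit(W,s,.05),'stage',S_fit([W]))
    r=(115,225,250,420) if n=='top' else (135,285,250,430)
    ims.append(cv2.resize(f[r[0]:r[1],r[2]:r[3]],(700,int(700*(r[1]-r[0])/(r[3]-r[2]))),interpolation=cv2.INTER_CUBIC))
cv2.imwrite('pics/c5.png',cv2.resize(np.vstack(ims),None,fx=.6,fy=.6,interpolation=cv2.INTER_AREA))
import st
```

```text
top {'stage_xy': (35.5, -33.5), 'size': (68.0, 186.0), 'yaw': 0.0} stage [ 0.60074832  0.01281553 -0.22453626]
side {'stage_xy': (36.5, -36.5), 'size': (68.0, 188.0), 'yaw': 0.0} stage [ 0.60230751  0.01138502 -0.22027285]
t 18.6 stage xy mm [-211.6  144.4] z 101.6 F stage [-0.4 -0.4] 0.5 open 0.07937542980731664
toolz yaw-stage deg 0.16 [-1.     0.014  0.012]
```

View pics/c5.png

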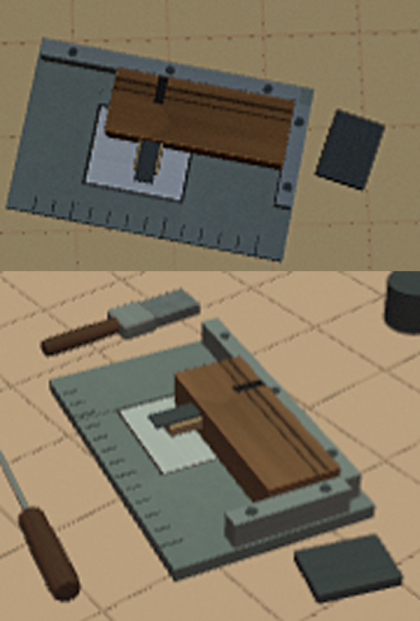

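The plane lies flat in the corner, touching fence and stop, and the bystanders are untouched. One more gentle end push to confirm the stop seating after the fence push.

Call:
{"method": "apply_moves", "body": {"commands": [[0,-0.01,0.04,0,-1],[0,-0.02,0.08,0,-1],[0,-0.03,0.12,0,-1],[0,-0.04,0.16,0,-1],[0,-0.05,0.2,0,-1],[0,-0.052,0.235,0,-1],[0,-0.052,0.247,0,-1],[0,-0.052,0.247,0,-1],[0,-0.052,0.247,0,-1]]}}

```text
time: 19.5
ee_pos: [0.6548, 0.093, 0.1036]
tcp_rot: [49.8, 89.0, 36.7]
wrist_force: [-0.2, 0.5, 0.2]
opening: 0.0002
```

```bash
python3 -c "
import st
st.goto(.036,.092,.001)
st.goto(.036,.078,.001)"
```

```text
t 19.5 stage xy mm [35.2 91.8] z 103.6 F stage [-0.3  0.5] 0.2 open 0.0001776341608984674
toolz yaw-stage deg 0.08 [-1.     0.013  0.011]
cmd to (0.036, 0.092, 0.001) [ 0.1025 -0.0012 -0.0003]
cmd to (0.036, 0.078, 0.001) [ 0.1024 -0.0152 -0.0004]
```

Call:
{"method": "apply_moves", "body": {"commands": [[0.04,0,0,0,-1],[0.08,0,0,0,-1],[0.1,0,0,0,-1],[0.103,0,0,0,-1],[0.103,-0.007,0,0,-1],[0.103,-0.012,0,0,-1],[0.103,-0.015,0,0,-1]]}}

```text
time: 20.2
ee_pos: [0.6536, 0.0789, 0.0025]
tcp_rot: [45.4, 88.9, 32.3]
wrist_force: [0.0, 0.9, 0.9]
opening: -0.0001
```

Call:
{"method": "apply_moves", "body": {"commands": [[0,-0.001,0,0,-1],[0,-0.002,0,0,-1]]}}

```text
time: 20.4
ee_pos: [0.6538, 0.0767, 0.0037]
tcp_rot: [43.4, 88.8, 30.3]
wrist_force: [0.1, -0.2, 0.0]
opening: -0.0002
```

Call:
{"method": "apply_moves", "body": {"commands": [[0,-0.001,0,0,-1],[0,-0.002,0,0,-1]]}}

```text
time: 20.6
ee_pos: [0.6537, 0.0756, 0.004]
tcp_rot: [46.1, 88.7, 33.0]
wrist_force: [1.1, 8.0, 1.1]
opening: 0.0005
```

```bash
python3 -c "
import st"
```

```text
t 20.6 stage xy mm [38.1 74.6] z 4.0 F stage [-0.8  8. ] 1.1 open 0.0004726314640749617
toolz yaw-stage deg 0.07 [-1.     0.017  0.016]
```

Call:
{"method": "apply_moves", "body": {"commands": [[0,-0.001,0,0,-1],[0,-0.0015,0,0,-1]]}}

```text
time: 20.8
ee_pos: [0.6537, 0.0757, 0.0041]
tcp_rot: [50.2, 88.6, 37.2]
wrist_force: [2.7, 9.1, -0.2]
opening: -0.0002
```

Call:
{"method": "apply_moves", "body": {"commands": [[0,0.006,0,0,-1],[0,0.014,0,0,-1],[-0.04,0.016,0,0,-1],[-0.08,0.016,0,0,-1],[-0.11,0.03,-0.02,0,-1],[-0.13,0.06,-0.06,0,-1],[-0.13,0.09,-0.1,0,-1],[-0.13,0.11,-0.14,0,-1],[-0.13,0.12,-0.18,0,-1],[-0.13,0.12,-0.2,0,-1],[-0.13,0.12,-0.2,0,-1]]}}

```text
time: 21.9
ee_pos: [0.4813, 0.237, 0.1338]
tcp_rot: [49.9, 88.5, 37.0]
wrist_force: [0.9, -1.2, -0.0]
opening: -0.0004
```

Run:
```python
from look import *
ims=[]
for n in('top','side'):
    c=cams.camera(n); f=c['frame']; C=cloud(c); W=C.reshape(-1,3);W=W[~np.isnan(W[:,0])]
    print(n,P_fit(W,s,.05))
    Q=to_stage(W,s); 
    for y in(-.12,-.08,-.035,.01,.05):
        k=(abs(Q[:,1]-y)<.01)&(Q[:,0]>.01)&(Q[:,0]<.06)&(W[:,2]>.03); print(' z',y,np.median(W[k,2]).round(4))
    r=(130,205,290,390) if n=='top' else (150,270,290,410)
    ims.append(cv2.resize(f[r[0]:r[1],r[2]:r[3]],(390,int(390*(r[1]-r[0])/(r[3]-r[2]))),interpolation=cv2.INTER_CUBIC))
h=max(i.shape[0] for i in ims)
cv2.imwrite('pics/c6.png',np.hstack([cv2.copyMakeBorder(i,0,h-i.shape[0],0,0,cv2.BORDER_CONSTANT) for i in ims]))
import st
```

```text
top {'stage_xy': (35.7, -33.5), 'size': (67.5, 186.5), 'yaw': 0.42}
 z -0.12 0.0502
 z -0.08 0.0505
 z -0.035 0.0506
 z 0.01 0.0508
 z 0.05 0.0507
side {'stage_xy': (37.0, -36.0), 'size': (69.0, 189.0), 'yaw': 0.0}
 z -0.12 0.0492
 z -0.08 0.0498
 z -0.035 0.0502
 z 0.01 0.0501
 z 0.05 0.0501
t 22.0 stage xy mm [-164.2  192.1] z 133.5 F stage [0.7 0.1] 0.6 open 0.00018021727235835507
toolz yaw-stage deg 0.19 [-1.     0.02   0.017]
```

View pics/c6.png

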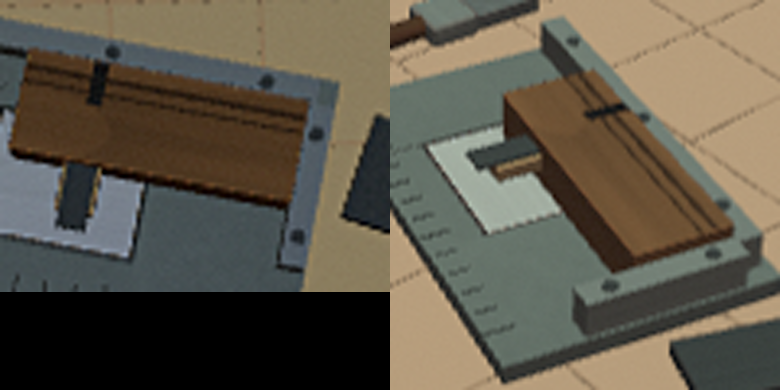

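Both views show it in the corner. The top fit hints at 0.4° (the side view says 0), so I do one last light fence press, which earlier left the end seating unchanged.

```bash
python3 -c "
import st
st.goto(-.025,.004,.08)"
```

```text
t 22.0 stage xy mm [-164.2  192.1] z 133.5 F stage [0.7 0.1] 0.6 open 0.00018021727235835507
toolz yaw-stage deg 0.19 [-1.     0.02   0.017]
cmd to (-0.025, 0.004, 0.08) [ 0.0521 -0.1897  0.1377]
```

Call:
{"method": "apply_moves", "body": {"commands": [[0,-0.04,0.03,0,0.85],[0,-0.075,0.055,0,0.85],[0,-0.11,0.08,0,0.85],[0.02,-0.145,0.105,0,0.85],[0.05,-0.18,0.13,0,0.85],[0.052,-0.19,0.137,0,0.85],[0.052,-0.19,0.137,0,0.85],[0.09,-0.19,0.137,0,0.85],[0.13,-0.19,0.137,0,0.85],[0.14,-0.19,0.137,0,0.85],[0.14,-0.19,0.144,0,0.85],[0.14,-0.19,0.148,0,0.85]]}}

```text
time: 23.2
ee_pos: [0.5899, 0.0203, -0.0053]
tcp_rot: [45.8, 88.4, 32.8]
wrist_force: [0.5, 0.3, -0.1]
opening: 0.0786
```

```bash
python3 -c "
import st"
```

```text
t 23.2 stage xy mm [-11.5   6.2] z -5.3 F stage [0.4 0.5] -0.1 open 0.07857578272081601
toolz yaw-stage deg 0.22 [-1.    0.02  0.02]
```

Call:
{"method": "apply_moves", "body": {"commands": [[0,0,0.001,0,0.85],[0,0,0.002,0,0.85]]}}

```text
time: 23.4
ee_pos: [0.5922, 0.0202, -0.0036]
tcp_rot: [46.0, 88.3, 33.1]
wrist_force: [-7.3, 2.5, 4.4]
opening: 0.0789
```

Call:
{"method": "apply_moves", "body": {"commands": [[0,0,0.001,0,0.85],[0,0,0.0015,0,0.85]]}}

```text
time: 23.6
ee_pos: [0.5922, 0.0202, -0.0034]
tcp_rot: [50.7, 88.4, 37.8]
wrist_force: [-10.6, 2.0, -1.3]
opening: 0.0789
```

Solid at 10 N with no further travel. I retreat, check and hand in.

Call:
{"method": "apply_moves", "body": {"commands": [[0,0,-0.006,0,0.85],[0,0,-0.013,0,0.85],[-0.04,0,-0.013,0,0.85],[-0.08,0,-0.013,0,0.85],[-0.11,0,-0.05,0,0.85],[-0.12,0,-0.1,0,0.85],[-0.12,0.03,-0.14,0,0.85],[-0.12,0.06,-0.17,0,0.85],[-0.12,0.09,-0.18,0,0.85],[-0.12,0.1,-0.18,0,0.85],[-0.12,0.1,-0.18,0,0.85]]}}

```text
time: 24.7
ee_pos: [0.4366, 0.1569, 0.1162]
tcp_rot: [49.3, 88.4, 36.6]
wrist_force: [-0.3, -0.5, -0.4]
opening: 0.0788
```

Run:
```python
from look import *
for n in('top','side'):
    c=cams.camera(n); W=cloud(c).reshape(-1,3);W=W[~np.isnan(W[:,0])]
    print(n,P_fit(W,s,.05))
    o=np.load(n+'0.npz')['frame'].astype(int)
    for k in('screwdriver','brush','sample'):
        r=dict(top=dict(screwdriver=(281,235,355,260),brush=(224,120,246,192),sample=(379,160,406,193)),side=dict(screwdriver=(246,211,288,278),brush=(262,144,290,175),sample=(376,248,423,275)))[n][k]
        sl=np.s_[r[1]:r[3],r[0]:r[2]]; d=abs(c['frame'][sl].astype(int)-o[sl]).max(-1); print(' ',k,'changed px',(d>50).sum(),'of',d.size)
print(bot.job_done())
```

```text
top {'stage_xy': (35.5, -33.5), 'size': (68.0, 186.0), 'yaw': 0.0}
  screwdriver changed px 18 of 1850
  brush changed px 82 of 1584
  sample changed px 0 of 891
side {'stage_xy': (37.0, -35.5), 'size': (69.0, 188.0), 'yaw': 0.0}
  screwdriver changed px 0 of 2814
  brush changed px 0 of 868
  sample changed px 0 of 1269
the job is handed in; nothing more can be done
None
```

The plane is flat on the bed, home against the fence and the end stop, and released. I handed the job in at about 25 s. I pressed it down until the lifter sank, squared it and pushed it to the fence, slid it to the end stop, then re-seated both sides with about 10 N each. Neither re-seating moved it further.

**Position:** the last camera fits put the plane at stage x 35.5 to 37, y −33.5 to −35.5, yaw 0°, against a home position of 35, −35. The two cameras differ by about 2 mm, which is their calibration error. Its top measured about 50 mm over its whole length just before the last light fence press, so it lies flat.

**Disagreements:**
- The fingertips were about 26 mm higher than the reported tool point, so I judged all contacts by force and depth.
- The reported tool tilt drifted by about 1.5° over the job.
- One top-camera fit showed 0.4° of yaw before the last fence press and 0° after it.

**Bystanders:** the side view shows no change at the screwdriver, brush or steel piece. The top view shows a few changed pixels at the brush (82) and the screwdriver (18). I take these as the arm or its shadow, but did not check further.

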